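# Wedge the rocking polariscope

### The arm

A 6-joint arm with a two-finger parallel gripper is mounted at the origin on the work surface. World frame = base frame: x ahead of the robot, y to its left, z up, the work surface at z = 0. Lengths are in m, angles in rad, forces in N, time in s.
With the tool pointing down it reaches from about 0.35 to 0.975 m from the base axis. Payload 4.9 kg.
Tool frame: the origin (TCP) lies midway between the tips of the shut fingers; the grasp point (between the pads) lies 19 mm behind it; z points along the fingers, y is the line along which they close (so a half turn about z gives the same grasp; the last joint's range is limited). The gripper opens to 85 mm and grips with 20 to 120 N. Pads are 22 mm wide; open, the fingers measure 114 mm over their backs; the gripper's body (76 mm by 85 mm) begins 54 mm behind the grasp point. The pads swing forward as they close: fully open they stand 13 mm farther back than shut.
Start: joints at [-1.38, 0.053, 1.613, -0, 1.476, -0.119], TCP at [0.191, -0.595, 0.231] pointing down, gripper open.
Joint ranges: [-3.01, 3.01], [-1.01, 2.22], [0.06, 2.58], [-1.02, 4.17], [0.09, 2.62], [-3.14, 3.14]. Speed limits (rad/s): [2.57, 2.57, 3.14, 3.14, 3.14, 3.14].

### API

Orientations are given as a unit quaternion [w, x, y, z].
In Python, from plant import state, grab_frame, camera_info, job_done, spot_in, masks_of, pinpoint gives the robot as it stands.
- The arm moves only by the shell command python3 -m handwheel 'ROWS' [OPENING]. ROWS is JSON, a list that holds one entry, the list of rows, each a list of 6 numbers: the shift along the world's x, y, z in m, then the turn, a rotation vector about the world's x, y, z in degrees. In form: [[[tx, ty, tz, ax, ay, az], ...]]. A call has 1 to 20 rows; each row shifts and turns the commanded pose from where the row before left it; what a row does not reach is not made up. A row lasts 1/12 s, in which the tool goes at most 41.7 mm and 7.16 degrees, less where a joint would pass 70% of its speed; a pose out of reach is approached as far as the arm can. A call is refused whole if a number of a shift passes 0.0417 or a number of a turn 7.16, either way. A call with a gripper value outside its range is refused whole. OPENING is the opening, from 0 (shut) to 1 (fully open), set as the call begins (- or left out, the last holds). The fingers move at their own pace and stop on an object; the grip force is fixed at half the most. Time passes only in rows, so rows that do not move let the fingers close. It gives the time, the measured TCP pose, the force, the opening and the grip force at its end, in the units of the state.
- state(): the state, without advancing time (a new reading comes with each control period).
- grab_frame(name): name is "side" or "top" or "wrist"; returns (picture, depth): 420x560x3 uint8, blue, green, red; 420x560 float32, m along the optical axis (not along the pixel's ray), 0 where there is no reading.
- camera_info(name): a dict with "fx", "fy", "cx", "cy" (pixels), "distortion" ([k1, k2, p1, p2, k3] as OpenCV has them; the pictures are not rectified), "T" (4x4, takes a point from camera to world coordinates). Camera axes: x right, y up, looking along -z (the intrinsics and any distortion apply to the point x, -y, -z); pixel columns grow to the right and rows downward; lengths in m; the calibration is good to about 2 mm. A picture is of the moment at which its call begins: read the wrist's pose just before it. camera_info takes no time and is no camera call; for the wrist camera it gives the pose at the moment of the call.
- job_done(): hands the job in; it is judged then, once.
Trained networks look in the newest picture that a camera, given by its name, has taken for a name from the list of things; names that differ only in an ending like _2 or _b are one class to them, and where a whole thing is asked for, a point or a joint stands for the part that bears it (a point fixed in the world has none). Each returns a list of dicts, best first, with "conf" (0 to 1); they miss things now and then, are a little off and sometimes report something else, mostly with a low value. They report only what shows in the picture. A call takes as long as a camera call. They do not tell look-alikes from the thing itself.
- spot_in(camera, thing): "box" ([left, top, width, height] in pixels, round what is visible of it).
- masks_of(camera, thing): "region" (420x560 bool, what is visible of it) and "box" ([left, top, width, height] in pixels, round what is visible of it).
- pinpoint(camera, thing): "position" ([column, row] in pixels: a listed point, or the origin of a listed thing).
The state is a dict: "time": time; "joint_pos": joint angles; "joint_vel": joint speeds; "joint_efforts": joint torques, N m; "tool_pos": TCP position; "tool_rot": TCP orientation; "contact_force": force on the tool from outside, world axes, zero at the start; "ft_torque": the same for the moment, N m; "gripper_width": opening from 0.0 (shut) to 1.0 (fully open); "grasp_force": force on a finger pad.
Only numpy, scipy, OpenCV 4.12 (cv2) and the standard library are available. Lean on these libraries where they do the work, as an engineer would, in place of code of your own. Each camera call takes 0.05 s, during which the arm holds its last target. There are 200 camera calls.

### The job

The polariscope rocks because its near left foot (seen from the robot) has lost its rubber pad and hangs clear of the bench. With the fingertips push the wooden wedge along the bench, thin end first, under that bare foot until it is snug and the rocking stops, but without jacking the instrument up or shoving it along; then press down on the lug above that foot to prove that it stays firm, and let go. Do not pick the wedge up, and leave the polariscope and everything else where they stand.

Things in the scene. Friction and masses are not known exactly. Their poses are not given: they have to be found in the camera images.
- polariscope: Strain viewer, 3.4 kg, loose on the bench: grey housing 200 mm deep (x), 190 mm wide (y), underside 26 mm, top 70 mm up. Origin on the bench under its middle, z up, front (switch, knob) to -x, left +y. Flat lugs 40 mm wide stick out of its sides over four feet at x +-75, y +-122 mm, ending 20 mm beyond them; three feet are rubber pads 30 mm across. It stands level; 3 N on the fourth lug rocks it.
- bare_foot (a point): Lowest point of the bare foot, at the polariscope's x -75, y +122 mm: a round-ended steel stud 16 mm across without a pad, its end 10 mm above the bench while the instrument stands level.
- foot_lug (a point): Middle of the flat top of the lug over the bare foot, 40 mm above the bench, the place to press. The lug's underside is 26 mm above the bench. 6 to 15 N is a good press; on a snug wedge the lug then feels rigid.
- view_ring (a point): Centre of the polariscope's round black viewing ring, 102 mm across, 18 mm thick, 252 mm above the bench. Keep clear of it and of the post behind it (polariscope x +85 mm, 287 mm high).
- wedge: Plain wooden wedge flat on the bench, 100 mm long, 45 mm wide, about 45 g; 20 mm high at the thick end, tapering evenly to 2 mm. Origin in the middle of its underside; +x points from the thick end (-50 mm) to the thin end (+50 mm), z up. It slides easily until the foot is about 4 mm from its middle on the thin side; then the push rises steeply: 4 N makes it snug, 15 N shoves the instrument along.
- marver: Bystander: flat graphite pad 75 x 60 x 14 mm with a rod and wooden handle, 215 mm long in all, lying flat; origin on the bench near its middle, pad towards +x.
- tweezers: Bystander: steel tweezers 200 mm long, 9 mm high, lying along their x; origin on the bench at their middle.
- paperweight: Bystander: round glass paperweight, 72 mm across, 51 mm high; origin at the centre of its underside.
- dish: Bystander: shallow round glass dish, 90 mm across, 16 mm high; origin at the centre of its underside.
- pick: Bystander: pick with a wooden handle and a thin metal point, 190 mm long, 15 mm thick, lying along its x; origin under its middle.
- spectacles: Bystander: work spectacles 125 mm wide, 135 mm deep, 48 mm high, standing open on the bench; origin under the middle of the lenses, ear pieces towards +x.
Things that resemble listed ones, but are neither listed nor needed, are in the scene too. There is more than one size of the wedge; the job needs the smallest.

How it is judged:
By the outcome, as a careful person would: the job done as asked, in the order asked, and still so for the second after the job is handed in, with the robot touching nothing.
It also fails if it takes over 58 s, if anything falls off the work surface, if the arm or the gripper's body presses on something with over 40 N, if the wrist force passes 120 N, or if a joint passes its speed limit or range.

## Working session

There is one attempt and no reset: what is moved stays moved. The work goes in short steps, Python scripts to look and compute and a shell command to move; the robot and the scene stay as the last step left them, time stands still between calls to the robot, and variables do not carry over. Pictures are saved under pics/ and viewed, at most 10 in all, crops included, and the job is handed in when it is done.

```bash
mkdir -p pics; ls
cat > h.py <<'E'
import numpy as np,cv2
from plant import *
def world(cam,uv,z=None,depth=None):
    c=camera_info(cam);K=np.array([[c['fx'],0,c['cx']],[0,c['fy'],c['cy']],[0,0,1.]])
    p=cv2.undistortPoints(np.array(uv,float).reshape(-1,1,2),K,np.array(c['distortion'],float)).reshape(-1,2)
    d=np.c_[p[:,0],-p[:,1],-np.ones(len(p))]; T=np.array(c['T']); o=T[:3,3]; w=d@T[:3,:3].T
    if depth is not None: return o+w*np.asarray(depth).reshape(-1,1)
    return o+w*((z-o[2])/w[:,2])[:,None]
E
python3 - <<'E'
from h import *
for n in ['top','side']:
    im,d=grab_frame(n);cv2.imwrite(f'pics/{n}0.png',im)
    np.save(f'{n}d.npy',d)
    for t in ['polariscope','bare_foot','foot_lug','view_ring','wedge']:
        r=pinpoint(n,t)
        z={'bare_foot':.01,'foot_lug':.04,'view_ring':.252}.get(t,0)
        for q in r[:5]: print(n,t,round(q['conf'],2),np.round(q['position']),world(n,[q['position']],z)[0].round(3))
    for q in masks_of(n,'wedge')[:5]: 
        print(n,'wm',q['box'],q['region'].sum(),round(q['conf'],2))
E
```

```text
pics
top polariscope 0.68 [346. 204.] [ 0.595 -0.196  0.   ]
top bare_foot 0.83 [308. 222.] [ 0.534 -0.07   0.01 ]
top foot_lug 0.61 [305. 221.] [ 0.532 -0.059  0.04 ]
top view_ring 0.81 [355. 182.] [ 0.607 -0.191  0.252]
top wedge 0.9 [268. 230.] [0.509 0.058 0.   ]
top wedge 0.77 [281. 283.] [0.339 0.016 0.   ]
top wedge 0.55 [218. 274.] [0.369 0.216 0.   ]
top wedge 0.27 [423. 219.] [ 0.546 -0.442  0.   ]
top wm [265.1, 257.2, 36.5, 48.5] 888 0.78
top wm [252.4, 224.3, 34.2, 18.2] 425 0.7
top wm [195.9, 255.0, 50.3, 32.8] 933 0.63
top wm [301.2, 146.8, 93.3, 89.6] 4993 0.61
side polariscope 0.72 [305. 217.] [ 0.597 -0.197  0.   ]
side bare_foot 0.58 [302. 249.] [ 0.536 -0.072  0.01 ]
side bare_foot 0.27 [300. 135.] [ 0.831 -0.579  0.01 ]
side foot_lug 0.87 [303. 241.] [ 0.534 -0.071  0.04 ]
side view_ring 0.64 [298. 136.] [ 0.614 -0.184  0.252]
side wedge 0.96 [360. 304.] [0.345 0.008 0.   ]
side wedge 0.91 [284. 292.] [0.508 0.064 0.   ]
side wedge 0.58 [305. 370.] [0.369 0.212 0.   ]
side wm [266.7, 332.8, 75.6, 67.6] 2444 0.71
side wm [267.7, 275.3, 29.8, 35.8] 672 0.63
side wm [328.7, 268.9, 64.4, 63.5] 1708 0.58
```

Run:
```python
import cv2
t=cv2.imread('pics/top0.png');s=cv2.imread('pics/side0.png')
cv2.imwrite('pics/t1.png',cv2.resize(t[120:330,170:450],(800,600),interpolation=3))
cv2.imwrite('pics/s1.png',cv2.resize(s[130:410,190:563],(800,600),interpolation=3))
```

```text
(no output)
```

View pics/t1.png

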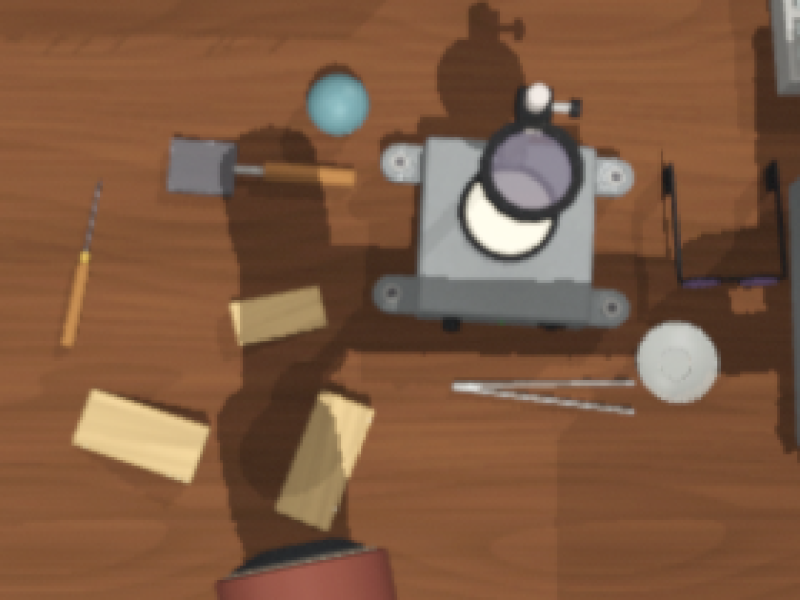

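View pics/s1.png

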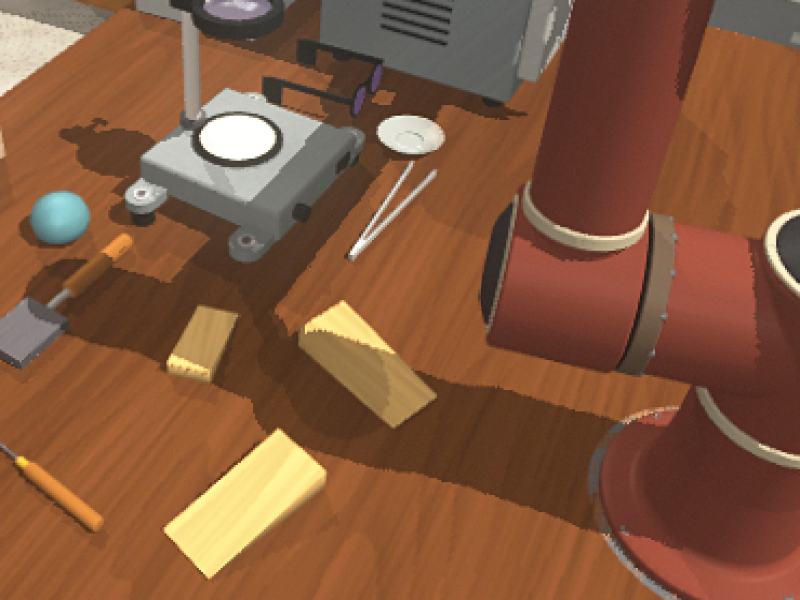

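The top view shows the smallest wedge at crop (278,316). Its bright thick face is to the left (+y), and its thin end points at the bare foot's lug at (392,292). The two larger wedges are nearer the robot, and the way to the foot is clear. The side view agrees.

```bash
python3 - <<'E'
from h import *
from scipy.spatial.transform import Rotation as R
s=state();print(s['time'],s['tool_pos'],s['contact_force'])
q=s['tool_rot'];print(R.from_quat([q[1],q[2],q[3],q[0]]).as_matrix().round(3))
print(np.array(camera_info('wrist')['T']).round(3))
for n in ['top','side']:
    print(camera_info(n)['T'][0][3],camera_info(n)['T'][1][3],camera_info(n)['T'][2][3])
# fast estimates: wedge outline corners from top (thin edge on bench ~z.002)
print(world('top',[[170+230*.35,120+303*.35],[170+240*.35,120+345*.35]],.02).round(3))
print(world('top',[[170+320*.35,120+287*.35],[170+326*.35,120+324*.35]],.002).round(3))
E
python3 -m handwheel '[[[0.02,0.035,0,0,0,0],[0.02,0.035,0,0,0,0],[0.02,0.035,0,0,0,0],[0.02,0.035,0,0,0,0],[0.02,0.035,0,0,0,0],[0.02,0.035,0,0,0,0],[0.02,0.035,0,0,0,0],[0.02,0.035,0,0,0,0],[0.02,0.035,0,0,0,0],[0.01,0.04,0,0,0,0],[0,0.04,0,0,0,0],[0,0.04,0,0,0,0],[0,0.04,0,0,0,0],[0,0.04,0,0,0,0],[0,0.04,0,0,0,0],[0,0.04,0,0,0,0],[0.01,0.04,0,0,0,0],[0.02,0.035,0,0,0,0],[0.02,0.035,0,0,0,0],[0,0,0,0,0,0]]]' 0.2
```

```text
0.7 [ 0.1905352  -0.59524217  0.23132766] [ 0.79272139 -0.60032177  0.00443884]
[[ 0.952  0.305 -0.   ]
 [ 0.305 -0.952 -0.   ]
 [-0.     0.    -1.   ]]
[[ 0.305  0.913  0.271  0.259]
 [-0.952  0.293  0.087 -0.574]
 [ 0.    -0.285  0.959  0.375]
 [ 0.     0.     0.     1.   ]]
0.24251553336712722 0.010755209035741432 1.6837314217661876
0.1509422292007314 0.6215888734459536 0.7596211492729745
[[0.518 0.114 0.02 ]
 [0.471 0.102 0.02 ]]
[[0.54  0.014 0.002]
 [0.498 0.007 0.002]]
time: 2.37
tool_pos: [0.4318, 0.1148, 0.2309]
tool_rot: [-0.001, 0.987, 0.158, 0.0]
contact_force: [-0.1, -0.3, 0.8]
gripper_width: 0.199
grasp_force: 0.0
```

```bash
python3 -m handwheel '[[[0.005,-0.003,0,0,0,6.7],[0.005,-0.003,0,0,0,6.7],[0.005,-0.003,0,0,0,6.7],[0.005,-0.003,0,0,0,6.7],[0.005,-0.003,0,0,0,6.7],[0.005,-0.003,0,0,0,6.7],[0.005,-0.003,0,0,0,6.7],[0.005,-0.003,0,0,0,6.7],[0.005,-0.003,0,0,0,6.7],[0.005,-0.003,0,0,0,6.7],[0.005,-0.003,0,0,0,6.7],[0.005,-0.003,0,0,0,6.7],[0.005,-0.003,0,0,0,6.7],[0,0,0,0,0,0],[0,0,0,0,0,0],[0,0,0,0,0,0]]]' 0.2
python3 - <<'E'
from h import *
s=state();print(s['joint_pos'].round(2) if hasattr(s['joint_pos'],'round') else s['joint_pos'])
im,d=grab_frame('wrist');cv2.imwrite('pics/w1.png',im);np.save('w1d.npy',d)
for t,z in [('bare_foot',.01),('foot_lug',.04),('wedge',0)]:
    for q in pinpoint('wrist',t)[:3]: print(t,round(q['conf'],2),np.round(q['position']),world('wrist',[q['position']],z)[0].round(4))
for q in masks_of('wrist','wedge')[:3]:
    m=q['region'];v,u=np.nonzero(m&(d>0))
    P=world('wrist',np.c_[u,v],depth=d[v,u]); r=cv2.minAreaRect(P[:,:2].astype(np.float32)*1000)
    A=np.c_[P[:,:2],np.ones(len(P))];c=np.linalg.lstsq(A,P[:,2],rcond=None)[0]
    print(q['box'],round(q['conf'],2),r,cv2.boxPoints(r).round(),'slope',c,'z',np.percentile(P[:,2],[2,50,98]))
E
```

```text
time: 3.7
tool_pos: [0.4953, 0.0708, 0.2313]
tool_rot: [-0.0, 0.611, 0.792, -0.0]
contact_force: [0.7, 0.1, 1.1]
gripper_width: 0.198
grasp_force: 0.0
[-0.01 -0.25  1.9   0.    1.5  -0.26]
bare_foot 0.78 [276. 293.] [ 0.5282 -0.0687  0.01  ]
foot_lug 0.68 [276. 306.] [ 0.5281 -0.0659  0.04  ]
wedge 0.91 [129. 185.] [0.3448 0.0108 0.    ]
wedge 0.7 [287. 182.] [0.5076 0.058  0.    ]
[115.5, 0.0, 111.3, 77.0] 0.85 ((359.6796569824219, 184.17543029785156), (80.88188171386719, 72.77217102050781), 71.49571228027344) [[312. 157.]
 [381. 134.]
 [407. 211.]
 [338. 234.]] slope [-0.10642377 -0.13902899  0.08544333] z [0.00840305 0.02312655 0.02894984]
[265.7, 135.8, 46.4, 92.4] 0.66 ((509.36822509765625, 58.424644470214844), (46.6822509765625, 101.28005981445312), 13.433978080749512) [[475. 102.]
 [498.   4.]
 [544.  15.]
 [520. 113.]] slope [-0.0396568   0.16259601  0.02290025] z [0.00366362 0.01327071 0.02139134]
[58.0, 126.4, 134.4, 128.0] 0.66 ((346.11041259765625, 7.081050872802734), (63.65810012817383, 139.40786743164062), 68.70320892333984) [[270.   3.]
 [399. -48.]
 [423.  11.]
 [293.  62.]] slope [ 0.14079991 -0.1067894  -0.03196401] z [0.00437117 0.01611406 0.02855746]
```

View pics/w1.png

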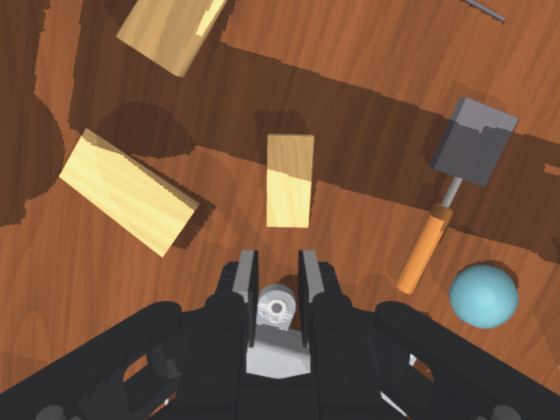

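The wrist picture shows the wedge at (289,182), with its thick end up the image, and the lug's stud at (276,306) between the fingers. The wedge's centre is at (0.509, 0.058), pointing along (0.23, -0.97). The foot is at about (0.531, -0.067). I'll go down behind the thick end.

```bash
python3 -m handwheel '[[[-0.002,0.0235,0,0,0,-0.47],[-0.002,0.0235,0,0,0,-0.47],[-0.002,0.0235,0,0,0,-0.47],[0,0,-0.035,0,0,0],[0,0,-0.035,0,0,0],[0,0,-0.035,0,0,0],[0,0,-0.035,0,0,0],[0,0,-0.035,0,0,0],[0,0,-0.035,0,0,0],[0,0,-0.005,0,0,0],[0,0,-0.005,0,0,0],[0,0,-0.005,0,0,0],[0,0,0,0,0,0],[0,0,0,0,0,0],[0,0,0,0,0,0]]]' 0.2
```

```text
time: 5.2
tool_pos: [0.4913, 0.1415, 0.0084]
tool_rot: [0.001, 0.62, 0.785, 0.001]
contact_force: [-0.0, -0.7, 0.0]
gripper_width: 0.198
grasp_force: 0.0
```

```bash
python3 -m handwheel '[[[0.0013,-0.0058,0,0,0,0],[0.0013,-0.0058,0,0,0,0],[0.0013,-0.0058,0,0,0,0],[0.0011,-0.0059,0,0,0,0],[0.0011,-0.0059,0,0,0,0],[0.0011,-0.0059,0,0,0,0],[0.0011,-0.0059,0,0,0,0],[0.0011,-0.0059,0,0,0,0],[0.0011,-0.0059,0,0,0,0],[0.0011,-0.0059,0,0,0,0],[0.0011,-0.0059,0,0,0,0],[0.0011,-0.0059,0,0,0,0],[0.0011,-0.0059,0,0,0,0],[0.0011,-0.0059,0,0,0,0],[0,0,0,0,0,0]]]' 0.2
python3 - <<'E'
from h import *
im,d=grab_frame('wrist');cv2.imwrite('pics/w2.png',im);np.save('w2d.npy',d)
im2,d2=grab_frame('side');cv2.imwrite('pics/s2.png',cv2.resize(im2[190:330,220:400],None,fx=3,fy=3,interpolation=3))
for c in ['wrist','side']:
  for t,z in [('bare_foot',.01),('foot_lug',.04),('wedge',0)]:
    for q in pinpoint(c,t)[:3]: print(c,t,round(q['conf'],2),np.round(q['position']),world(c,[q['position']],z)[0].round(4))
cv2.imwrite('pics/c2.png',np.hstack([cv2.resize(im,(400,300)),cv2.resize(im2[190:330,220:400],(400,300))]))
E
```

```text
time: 6.45
tool_pos: [0.5058, 0.0579, 0.0063]
tool_rot: [0.0, 0.62, 0.785, -0.0]
contact_force: [0.5, -0.9, 0.7]
gripper_width: 0.201
grasp_force: 0.0
wrist wedge 0.56 [278. 374.] [ 0.5193 -0.0027  0.    ]
side bare_foot 0.95 [306. 251.] [ 0.5264 -0.0713  0.01  ]
side foot_lug 0.7 [367. 232.] [ 0.4116 -0.1816  0.04  ]
side wedge 0.7 [304. 370.] [0.3708 0.2127 0.    ]
side wedge 0.66 [294. 274.] [0.5156 0.0027 0.    ]
side wedge 0.56 [358. 300.] [ 0.3543 -0.0009  0.    ]
```

View pics/c2.png

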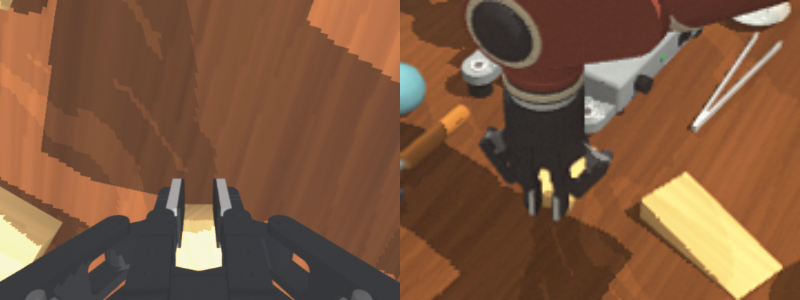

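The left half (wrist) shows the wedge's thick end flush and centred between the fingers at about (200,240). The right half (side) shows the gripper behind it. I'll push on, slowing as I near the foot.

```bash
python3 -m handwheel '[[[0.0009,-0.0049,0,0,0,0],[0.0009,-0.0049,0,0,0,0],[0.0009,-0.0049,0,0,0,0],[0.0009,-0.0049,0,0,0,0],[0.0009,-0.0049,0,0,0,0],[0.0009,-0.0049,0,0,0,0],[0.0009,-0.0049,0,0,0,0],[0.0009,-0.0049,0,0,0,0],[0.0009,-0.0049,0,0,0,0],[0.0009,-0.0049,0,0,0,0],[0,0,0,0,0,0],[0,0,0,0,0,0]]]'
python3 -m handwheel '[[[0.0002,-0.001,0,0,0,0],[0.0002,-0.001,0,0,0,0],[0.0002,-0.001,0,0,0,0],[0.0002,-0.001,0,0,0,0],[0,0,0,0,0,0]]]'
python3 - <<'E'
from h import *
im,d=grab_frame('top');cv2.imwrite('pics/t2.png',cv2.resize(im[180:270,230:350],(800,600),interpolation=3))
im,d=grab_frame('side')
for q in pinpoint('side','bare_foot')[:1]+pinpoint('side','view_ring')[:1]: print(q)
E
```

```text
time: 7.85
tool_pos: [0.5146, 0.0097, 0.0064]
tool_rot: [0.0, 0.62, 0.785, 0.0]
contact_force: [-0.1, -0.7, -0.0]
gripper_width: 0.201
grasp_force: 0.0
time: 8.27
tool_pos: [0.5153, 0.0059, 0.0063]
tool_rot: [0.0, 0.619, 0.785, -0.0]
contact_force: [-0.6, 0.1, -0.5]
gripper_width: 0.2
grasp_force: 0.0
{'position': [303.7, 252.6], 'conf': 0.6}
{'position': [297.0, 136.3], 'conf': 0.58}
```

```bash
for i in 1; do python3 -m handwheel '[[[0.0002,-0.001,0,0,0,0],[0.0002,-0.001,0,0,0,0],[0.0002,-0.001,0,0,0,0],[0,0,0,0,0,0],[0,0,0,0,0,0]]]'; done | grep -E 'pos|force'
python3 -m handwheel '[[[0.0002,-0.001,0,0,0,0],[0.0002,-0.001,0,0,0,0],[0,0,0,0,0,0],[0,0,0,0,0,0]]]' | grep -E 'pos|force'
```

```text
tool_pos: [0.516, 0.0028, 0.0063]
contact_force: [0.1, -0.2, -0.4]
grasp_force: 0.0
tool_pos: [0.5164, 0.0009, 0.0063]
contact_force: [0.5, 0.1, -0.6]
grasp_force: 0.0
```

```bash
python3 -m handwheel '[[[0.0002,-0.001,0,0,0,0],[0.0002,-0.001,0,0,0,0],[0,0,0,0,0,0],[0,0,0,0,0,0]]]' | grep -E 'pos|force'
```

```text
tool_pos: [0.5167, -0.0008, 0.0063]
contact_force: [0.4, 1.6, 1.8]
grasp_force: 1.1
```

```bash
python3 -m handwheel '[[[0.0002,-0.001,0,0,0,0],[0,0,0,0,0,0],[0,0,0,0,0,0]]]' | grep -E 'pos|force'
```

```text
tool_pos: [0.5168, -0.0014, 0.0063]
contact_force: [-1.6, 4.9, 1.1]
grasp_force: 2.5
```

```bash
python3 -m handwheel '[[[0.0002,-0.001,0,0,0,0],[0,0,0,0,0,0],[0,0,0,0,0,0]]]' | grep -E 'pos|force'
```

```text
tool_pos: [0.5169, -0.0018, 0.0063]
contact_force: [-0.7, 7.3, 3.0]
grasp_force: 3.7
```

The push force rose to about 7 N, which is snug and well below 15 N. Next I'll back off, rise and look.

```bash
python3 -m handwheel '[[[-0.0007,0.004,0,0,0,0],[-0.002,0.01,0,0,0,0],[-0.003,0.013,0,0,0,0],[-0.003,0.013,0,0,0,0],[-0.003,0.013,0.03,0,0,0],[-0.003,0.013,0.04,0,0,0],[0,0.0,0.04,0,0,0],[0,0,0.04,0,0,0],[0,0,0.04,0,0,0],[0,0,0,0,0,0],[0,0,0,0,0,0]]]' 0
python3 - <<'E'
from h import *
im,d=grab_frame('wrist');cv2.imwrite('pics/w3.png',im)
for t,z in [('bare_foot',.01),('foot_lug',.04),('wedge',0)]:
    for q in pinpoint('wrist',t)[:2]: print(t,round(q['conf'],2),np.round(q['position']),world('wrist',[q['position']],z)[0].round(4))
grab_frame('side')
for t,z in [('foot_lug',.04),('view_ring',.252),('polariscope',0),('wedge',0)]:
    for q in pinpoint('side',t)[:2]: print('side',t,round(q['conf'],2),np.round(q['position']),world('side',[q['position']],z)[0].round(4))
E
```

```text
time: 10.97
tool_pos: [0.5043, 0.0635, 0.1996]
tool_rot: [0.003, 0.619, 0.785, 0.002]
contact_force: [-0.9, 0.9, -0.9]
gripper_width: 0.001
grasp_force: 0.0
wedge 0.74 [108. 191.] [0.3424 0.0084 0.    ]
side foot_lug 0.62 [305. 241.] [ 0.5296 -0.0722  0.04  ]
side view_ring 0.8 [299. 139.] [ 0.6053 -0.1731  0.252 ]
side view_ring 0.22 [303. 257.] [0.4017 0.1675 0.252 ]
side polariscope 0.69 [304. 216.] [ 0.6018 -0.1983  0.    ]
side wedge 0.88 [304. 370.] [0.3701 0.2136 0.    ]
side wedge 0.77 [362. 300.] [ 0.3446 -0.0058  0.    ]
```

View pics/w3.png

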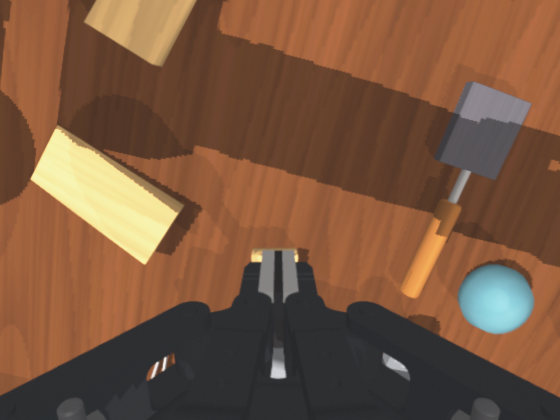

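The wrist picture shows the wedge's thick end at (275,253), left in place under the lug. The side network has the lug where it was. I'll tilt the tool away from the ring and come down over the lug at (0.531, -0.066).

```bash
python3 -m handwheel '[[[0,0,0,-4,-2.6,0],[0,0,0,-4,-2.6,0],[0,0,0,-4,-2.6,0],[0.0054,-0.0255,-0.025,0,0,0],[0.0054,-0.0255,-0.025,0,0,0],[0.0054,-0.0255,-0.025,0,0,0],[0.0054,-0.0255,-0.025,0,0,0],[0.0054,-0.0265,-0.025,0,0,0],[0,0,-0.01,0,0,0],[0,0,-0.01,0,0,0],[0,0,-0.006,0,0,0],[0,0,0,0,0,0],[0,0,0,0,0,0]]]' 0
python3 - <<'E'
from h import *
im,d=grab_frame('side');cv2.imwrite('pics/s3.png',cv2.resize(im[110:320,200:480],(800,600),interpolation=3))
E
```

```text
time: 12.5
tool_pos: [0.5298, -0.0649, 0.0453]
tool_rot: [0.118, 0.614, 0.779, -0.04]
contact_force: [-1.2, -0.1, 0.1]
gripper_width: -0.001
grasp_force: 0.0
```

View pics/s3.png

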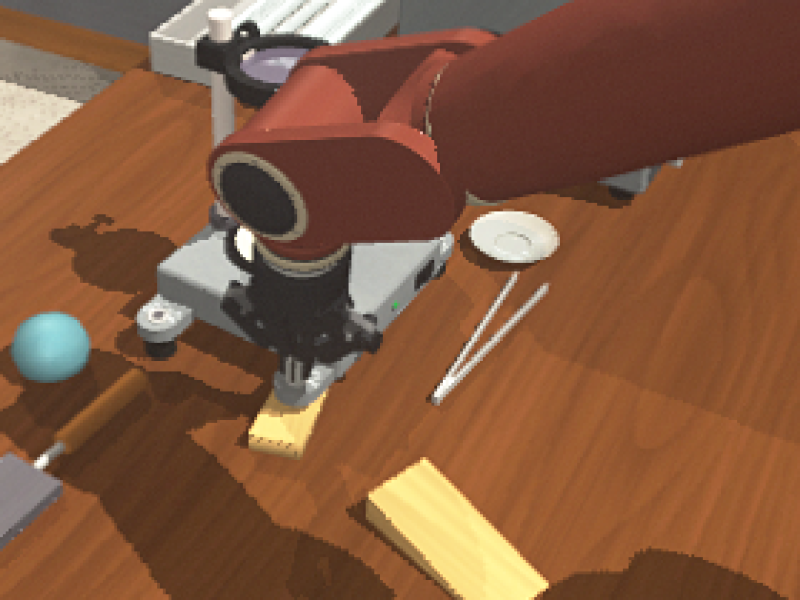

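The picture shows the shut fingertips at (297,378) just above the lug, the wedge under it at (290,425), and the ring clear behind at (280,68). Now I'll press.

```bash
python3 -m handwheel '[[[0,0,-0.001,0,0,0],[0,0,-0.001,0,0,0],[0,0,-0.001,0,0,0],[0,0,-0.001,0,0,0],[0,0,0,0,0,0],[0,0,0,0,0,0]]]'| grep -E 'pos|force'
```

```text
tool_pos: [0.5301, -0.0656, 0.0418]
contact_force: [-2.0, 1.9, 5.1]
grasp_force: 2.6
```

```bash
python3 -m handwheel '[[[0,0,-0.001,0,0,0],[0,0,0,0,0,0],[0,0,0,0,0,0]]]'| grep -E 'pos|force'
```

```text
tool_pos: [0.5302, -0.0656, 0.0416]
contact_force: [-5.4, 3.6, 11.3]
grasp_force: 5.5
```

```bash
python3 -m handwheel '[[[0,0,-0.0007,0,0,0],[0,0,0,0,0,0],[0,0,0,0,0,0]]]'| grep -E 'pos|force'
```

```text
tool_pos: [0.5303, -0.0656, 0.0414]
contact_force: [-8.2, 4.2, 14.9]
grasp_force: 7.4
```

The lug is rigid: about 0.2 mm of sink for 6 N. I'll ease slightly, hold, then let go.

```bash
python3 -m handwheel '[[[0,0,0.0006,0,0,0],[0,0,0,0,0,0],[0,0,0,0,0,0],[0,0,0,0,0,0],[0,0,0,0,0,0],[0,0,0,0,0,0]]]'| grep -E 'pos|force'
python3 -m handwheel '[[[0,0,0.002,0,0,0],[0,0,0.004,0,0,0],[0,0,0.02,0,0,0],[0,0.02,0.02,0,0,0],[-0.005,0.025,0.025,0,0,0],[-0.005,0.025,0.025,0,0,0],[-0.005,0.03,0.025,0,0,0],[-0.005,0.03,0.025,0,0,0],[-0.005,0.03,0.025,0,0,0],[0,0.03,0,0,0,0],[0,0.03,0,0,0,0],[0,0,0,0,0,0],[0,0,0,0,0,0],[0,0,0,0,0,0]]]'
python3 - <<'E'
from h import *
im,d=grab_frame('side');cv2.imwrite('pics/s4.png',cv2.resize(im[110:320,200:480],(800,600),interpolation=3))
for t,z in [('foot_lug',.04),('view_ring',.252),('polariscope',0)]:
    for q in pinpoint('side',t)[:1]: print('side',t,round(q['conf'],2),np.round(q['position']),world('side',[q['position']],z)[0].round(4))
im,d=grab_frame('top');cv2.imwrite('pics/t4.png',cv2.resize(im[120:330,170:450],(800,600),interpolation=3))
for t,z in [('view_ring',.252),('polariscope',0),('bare_foot',.01)]:
    for q in pinpoint('top',t)[:1]: print('top',t,round(q['conf'],2),np.round(q['position']),world('top',[q['position']],z)[0].round(4))
E
```

```text
tool_pos: [0.5302, -0.0656, 0.0415]
contact_force: [-5.0, 3.1, 10.8]
grasp_force: 5.7
time: 15.22
tool_pos: [0.5042, 0.1539, 0.2101]
tool_rot: [0.118, 0.615, 0.779, -0.041]
contact_force: [-0.2, -0.0, -0.6]
gripper_width: 0.001
grasp_force: 0.0
side foot_lug 0.93 [303. 242.] [ 0.531  -0.0672  0.04  ]
side polariscope 0.79 [304. 216.] [ 0.6031 -0.2    -0.    ]
top view_ring 0.8 [354. 184.] [ 0.5997 -0.188   0.252 ]
top polariscope 0.87 [345. 207.] [ 0.5857 -0.1909  0.    ]
top bare_foot 0.74 [304. 222.] [ 0.5326 -0.0573  0.01  ]
```

View pics/t4.png

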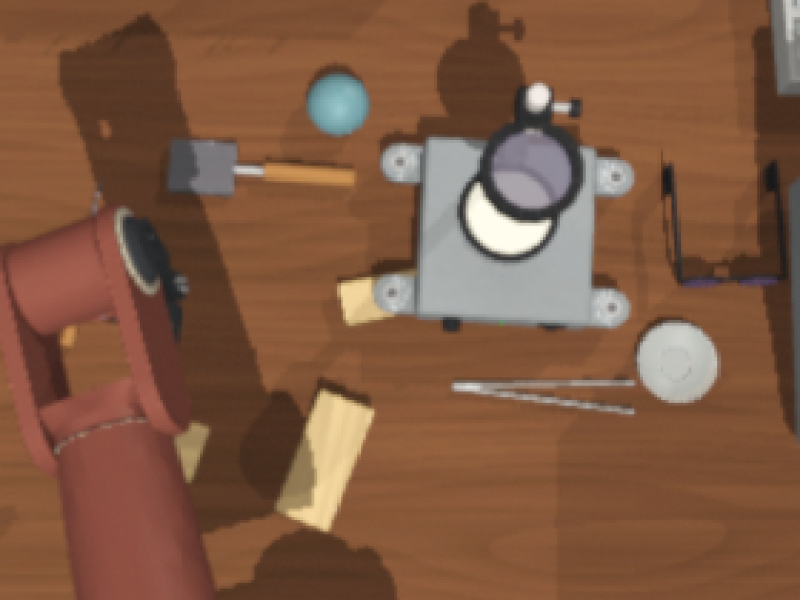

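View pics/s4.png

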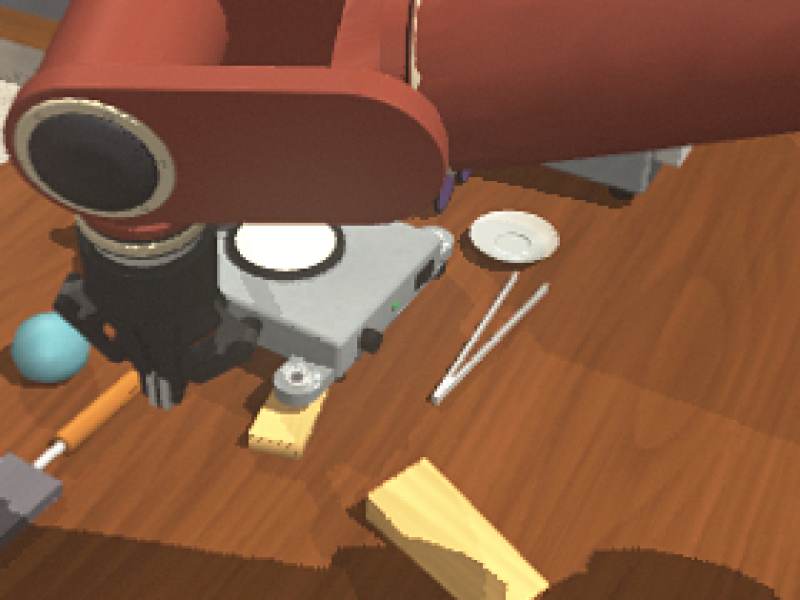

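In both views the wedge sits under the lug (top crop 392,292, the same pixel as before). The polariscope and everything else are unmoved, and the arm is clear.

```bash
python3 -c "
from plant import *
print(job_done())"
```

```text
the job is handed in; nothing more can be done
None
```

The smallest wedge is snug under the bare foot (pushed in to about 7 N), the lug stayed rigid under a press of 11 to 15 N and was let go, the final pictures show nothing else moved, and the job was handed in at about 15 s.

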